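# Turn over the diagnostic display and lean it against the tote

## Robot

A 7-joint arm with a two-finger parallel gripper is mounted at the origin on the work surface. World frame = base frame: x ahead of the robot, y to its left, z up, the work surface at z = 0. Lengths are in m, angles in rad, forces in N, time in s.
With the tool pointing down it reaches from about 0.4 to 0.9 m from the base axis. Payload 5.5 kg.
Tool frame: the origin (TCP) lies midway between the tips of the shut fingers; the grasp point (between the pads) lies 19 mm behind it; z points along the fingers, y is the direction in which the jaws open and shut (so a half turn about z gives the same grasp; the last joint's range is limited). The gripper opens to 85 mm and grips with 20 to 120 N. Pads are 22 mm wide; open, the fingers measure 114 mm over their backs; the gripper's body (76 mm by 85 mm) begins 54 mm behind the grasp point. The pads swing forward as they close: fully open they stand 13 mm farther back than shut.
Start: joints at [-1.043, 0.501, -0.427, 1.55, 0.221, 1.138, -0.21], TCP at [0.17, 0.627, 0.231] pointing down, gripper open.
Joint ranges: [-2.88, 2.88], [-0.31, 2.03], [-1.54, 1.56], [0.2, 2.42], [-1.41, 4.55], [0.19, 2.02], [-2.57, 2.57]. Speed limits (rad/s): [2.57, 2.57, 3.14, 3.14, 3.14, 3.14, 3.14].

## Interface

Orientations are given as a unit quaternion [x, y, z, w].
In Python, from cell import manip gives the robot as it stands. The module is installed in compiled form; this text tells all that it offers.
- The arm moves only by the tool play_rows, never from a script. Its argument "plan" is a list of rows, each a list of 7 numbers: the turn, a rotation vector about the world's x, y, z in degrees, then the shift along the world's x, y, z in mm, then the gripper's target within -1 to 1 (fully open at 1, half-way at 0, shut at -1). A call has 1 to 12 rows; each row shifts and turns the commanded pose from where the row before left it; what a row does not reach is not made up. A row lasts 1/8 s, in which the tool goes at most 62.5 mm and 10.7 degrees, less where a joint would pass 70% of its speed; a pose out of reach is approached as far as the arm can. A call is refused whole if a number of a shift passes 62.5 or a number of a turn 10.7, either way. A call with a gripper value outside its range is refused whole. The fingers move at their own pace and stop on an object; "grip_force" is the grip in N (left out, the last holds). Time passes only in rows, so rows that do not move let the fingers close. It gives the time, the measured TCP pose, the force and the opening at its end, in the units of the state.
- manip.get_state(): the state, without advancing time (a new reading comes with each control period).
- manip.get_image(name): name is "scene" or "top" or "wrist"; returns the picture (384x512x3 uint8, red, green, blue); there is no depth.
- manip.calibration(name): a dict with "fx", "fy", "cx", "cy" (pixels), "cam_to_world" (4x4, takes a point from camera to world coordinates); the wrist camera has in their place "hand_eye" (4x4, takes a point from camera to tool coordinates, whose origin is the TCP and whose axes are the flange's). Camera axes: x right, y down, z forward; pixel columns grow to the right and rows downward; lengths in m; the calibration is good to about 2 mm. A picture is of the moment at which its call begins: read the wrist's pose just before it. calibration takes no time and is no camera call.
- manip.sign_off(): hands the job in, once; it reports no verdict.
The state is a dict: "time": time; "joint_positions": joint angles; "qd": joint speeds; "tau": joint torques, N m; "tool_pos": TCP position; "tool_rot": TCP orientation; "contact_force": force on the tool from outside, world axes, zero at the start; "ft_torque": the same for the moment, N m; "finger_gap": finger opening in m.
Only numpy, scipy, OpenCV 4.12 (cv2) and the standard library are available. Lean on these libraries where they do the work, as an engineer would, in place of code of your own. Each camera call takes 0.05 s, during which the arm holds its last target.

## Task

The slim handheld display lies face down on the aluminium block. Stand it on the bench leaning back steeply against the long side of the closed black tote that faces the block, square to it, screen facing out and the right way up (button end on the bench, a few centimetres out from the tote), so that a technician can read it. Put it down and take it again another way if you need to, and leave the other things on the bench where they are.

Things in the scene. Friction and masses are not known exactly. Their poses are not given: they have to be found in the camera images.
- display_centre (a point): Centre of the loose grey display, a flat slab 170 (x) x 64 (y) x 14 mm (z), 0.17-0.34 kg. x points to its top end (-x: button end); z points out of its BACK; dark screen and 3 white buttons on the -z face. Back: black hatch near the button end, vent slots near the top end. Starts face down (z up) along the block within 4 degrees, top end away from the tote, centred within 12 mm
- profile: Fixed solid aluminium block (slotted profile), 120 mm long (x) by 40 mm wide (y) by 84 mm tall, the top 4 mm a rubber strip. The display lies on it, overhanging 12 mm on either long side and about 25 mm at the ends. Origin at the centre of its underside, on the bench; +x points roughly towards the tote. The display may be propped against it
- profile_end (a point): Middle of the upper edge of the block's end that faces the tote, 84 mm above the bench; axes as the block's.
- tote: Fixed closed black tote, 120 mm tall with its lid; lid 180 mm (x) by 260 mm (y) by 18 mm thick, 6 mm proud of the sides all round. Origin at the centre of its underside, on the bench; +x points into the tote from the block's side, so its long side at x = -90 mm faces the block. A screwdriver lies on the lid near the far side
- tote_edge (a point): Middle of the upper lid edge of the tote's long side that faces the block, 120 mm above the bench (on the tote's x = -90 mm); axes as the tote's.
- wheel: Bystander: caster wheel lying flat, 100 mm across, 35 mm high. Origin under its centre.
- motor: Bystander: white actuator motor, 180 mm long with its shaft, 60 mm wide, 50 mm high. Origin under the middle of its 100 mm housing, shaft towards its +x.
- jar: Bystander: closed glass jar, 64 mm across, 85 mm high. Origin under its centre.
- wrench: Bystander: wrench lying flat, 170 mm long.
- driver: Bystander: screwdriver, 170 mm long, lying along the tote's lid.
- cup: Bystander: white plastic cup, 72 mm across, 70 mm high. Origin under its centre.
- offcut: Bystander: loose piece of aluminium profile 120 mm long (x), 40 mm wide and high. Origin under its centre.
Not all that is in view belongs to the job. What is meant by the part that bears display_centre is not green or red, and is the smaller of those in its own colour.

How it is judged:
At the end, for the whole second after the job is handed in: Released and still, the display stands on the bench on its button end, leaning 5 to 30 degrees back against the tote side facing the block, screen outwards, square within 15 degrees, its centre within 120 mm of the middle of that side; no bystander moved over 25 mm (angle between display_centre's own x axis and vertical between 0.09 and 0.52 rad and angle between display_centre's own z axis and vertical above 1.62 rad and angle between the y axis of display_centre and the y axis of tote, either way round below 0.26 rad and y of display_centre in the frame of tote between -0.12 and 0.12 m and x of display_centre in the frame of tote below -0.09 m and contact force between display and tote above 0.03 N and contact force between display and table above 0.3 N and height (world z) of display_centre below 0.095 m and linear speed of display below 0.01 m/s and angular speed of display below 0.05 rad/s); the robot touches nothing.
It fails at once if a bystander (wheel, motor, jar, wrench, screwdriver, cup, offcut) is moved by more than 25 mm (distance of any of wheel, motor, jar, wrench, driver, cup, offcut from where it was at the start of the episode above 0.025 m).
It also fails if it takes over 50 s, if anything falls off the work surface, if the arm or the gripper's body presses on something with over 40 N, if the wrist force passes 120 N, or if a joint passes its speed limit or range.

## Working session

There is one attempt and no reset: what is moved stays moved. The work goes in short steps, Python scripts to look and compute and a tool call to move; the robot and the scene stay as the last step left them, time stands still between calls to the robot, and variables do not carry over. Pictures are saved under pics/ and viewed, and the job is handed in when it is done.

Besides the shell and the picture viewer there is one more tool, called after "Emit:" in YAML: its name, and indented under it one key for each argument. play_rows: Moves the arm, as the interface text tells. Its arguments: {"type":"object","properties":{"plan":{"type":"array","items":{"type":"array","items":{"type":"number"}}},"grip_force":{"type":"number"}},"required":["plan"]}

```bash
mkdir -p pics; cat > h.py <<'E'
import numpy as np, cv2
from scipy.spatial.transform import Rotation as R
from cell import manip
def save(n,img,s=1.5):
    cv2.imwrite('pics/'+n, cv2.resize(img[...,::-1],None,fx=s,fy=s,interpolation=cv2.INTER_CUBIC))
def ray(cal,u,v,T=None):
    T=np.array(cal['cam_to_world']) if T is None else T
    d=T[:3,:3]@np.array([(u-cal['cx'])/cal['fx'],(v-cal['cy'])/cal['fy'],1]); return T[:3,3],d
def onz(cal,u,v,z,T=None):
    o,d=ray(cal,u,v,T); return o+d*(z-o[2])/d[2]
def proj(cal,p,T=None):
    T=np.array(cal['cam_to_world']) if T is None else T
    q=T[:3,:3].T@(np.array(p)-T[:3,3]); return cal['fx']*q[0]/q[2]+cal['cx'],cal['fy']*q[1]/q[2]+cal['cy']
def wristT(st,cal):
    T=np.eye(4);T[:3,:3]=R.from_quat(st['tool_rot']).as_matrix();T[:3,3]=st['tool_pos'];return T@np.array(cal['hand_eye'])
E
python3 - <<'E'
from h import *
s=manip.get_state(); print(s)
for n in ('scene','top','wrist'):
    im=manip.get_image(n); np.save(f'{n}0.npy',im); save(n+'0.png',im)
    print(n,manip.calibration(n))
E
```

```text
{'time': 0.0, 'joint_positions': array([-1.04278501,  0.50184974, -0.42675996,  1.55143126,  0.22078534,
        1.13830084, -0.2103335 ]), 'qd': array([ 8.66211228e-04, -3.59133293e-04,  1.03316383e-04, -1.96817690e-03,
        6.40190748e-04,  8.96731534e-05,  2.44695925e-04]), 'tau': array([-1.07412267e-03, -5.69516551e+01, -5.81693843e+00, -2.80944407e+01,
        1.05194692e-02,  1.20286099e-02,  5.90804120e-06]), 'tool_pos': array([0.17000085, 0.62666539, 0.2302632 ]), 'tool_rot': array([ 1.32026954e-01,  9.91245652e-01, -9.56222817e-04, -1.61153555e-04]), 'contact_force': array([-0.38853372, -0.09269488,  0.1290208 ]), 'ft_torque': array([-0.0208914 , -0.00550879, -0.00595968]), 'finger_gap': 0.08564515178671626}
scene {'fx': 349.7077781250935, 'fy': 349.7077781250935, 'cx': 254.34051477896438, 'cy': 196.99751643406913, 'cam_to_world': array([[ 5.87309562e-01,  5.51825495e-01, -5.92077784e-01,
         1.16347490e+00],
       [ 8.09361782e-01, -3.99531792e-01,  4.30473988e-01,
        -4.99829558e-01],
       [ 9.92623117e-04, -7.32026619e-01, -6.81275307e-01,
         9.28393
[... 323 characters left out ...]
5e-01,  1.65592589e-02,  5.67439858e-04,
         7.39868768e-03],
       [-4.09719729e-03, -2.13918708e-01, -9.76842874e-01,
         1.17526815e+00],
       [ 0.00000000e+00,  0.00000000e+00,  0.00000000e+00,
         1.00000000e+00]])}
wrist {'fx': 290.7926494258362, 'fy': 290.7926494258362, 'cx': 256.35170091945514, 'cy': 191.8753023125586, 'hand_eye': array([[-3.73360766e-04, -9.50199522e-01, -3.11641990e-01,
         8.03231678e-02],
       [ 9.99999879e-01, -2.54674580e-04, -4.21538370e-04,
         2.73896503e-04],
       [ 3.21178264e-04, -3.11642109e-01,  9.50199501e-01,
        -1.41129582e-01],
       [ 0.00000000e+00,  0.00000000e+00,  0.00000000e+00,
         1.00000000e+00]])}
```

View pics/scene0.png

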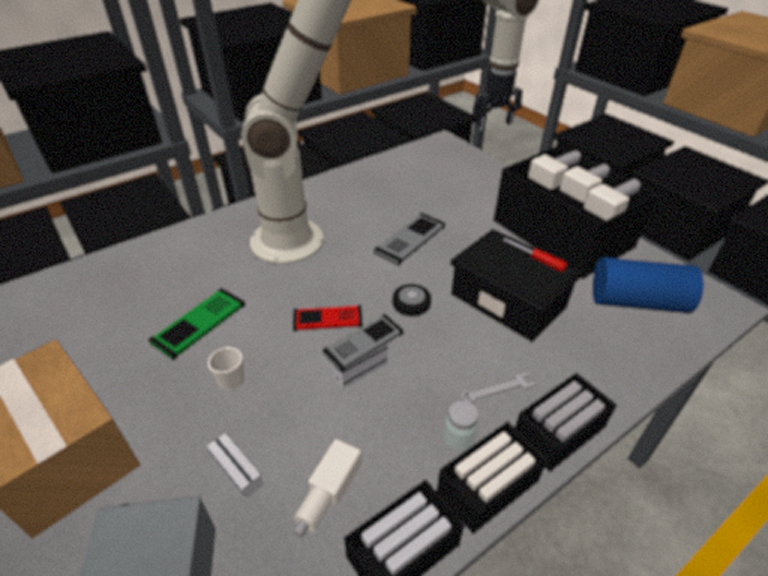

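View pics/top0.png

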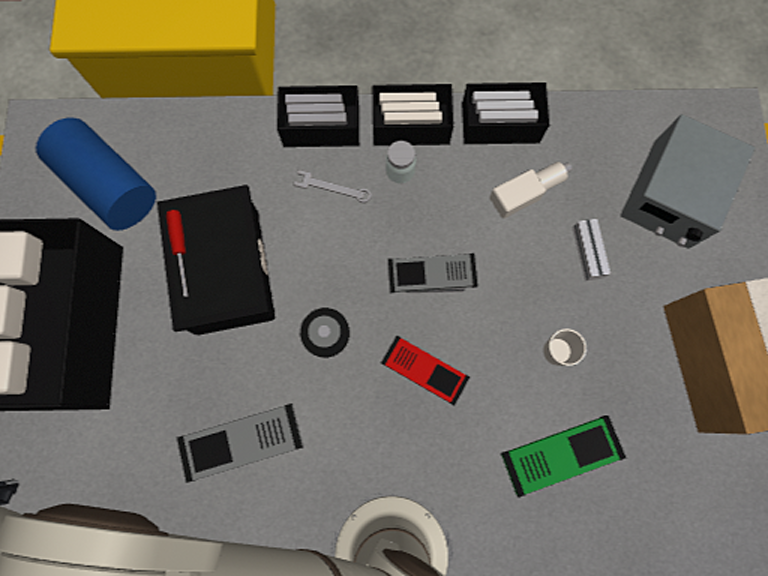

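View pics/wrist0.png

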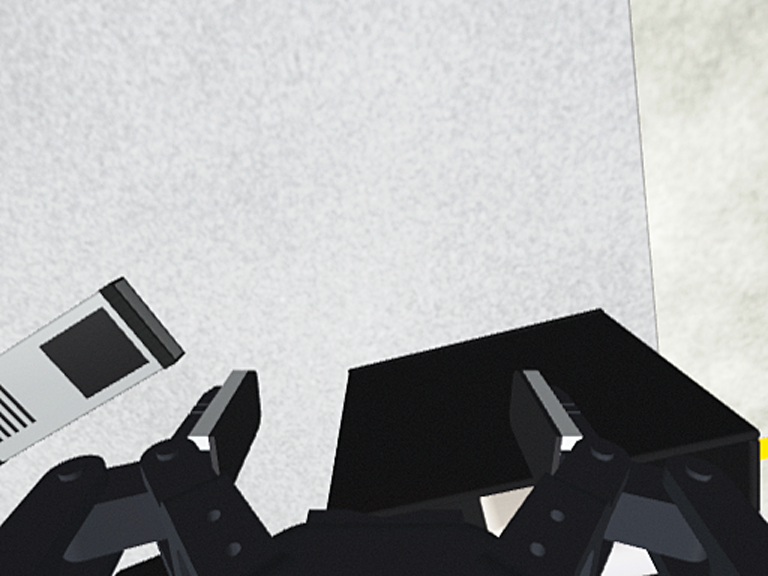

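The things that could be taken for the display, by pixel in the enlarged top view, are:
- Grey slab on the block, (433,272).
- Larger grey slab on the bench, (240,442).
- Red slab, (425,370).
- Green slab, (563,455).

I choose the grey one on the block because it is the smaller of the two greys. Next I check it in a close crop and measure it.

```bash
python3 - <<'E'
from h import *
im=np.load('top0.npy'); c=manip.calibration('top')
save('crop0.png',im[90:250,90:340],3.2)
hsv=cv2.cvtColor(im,cv2.COLOR_RGB2HSV).astype(int)
print(im[178:196:3,250:330:6].sum(2)//3)
print([int(im[y,x].sum()//3) for x,y in[(60,140),(200,100),(240,230)]], im[160,140],im[180,175])
# tote: dark lid
g=im.max(2)
for nm,m,x0,x1,y0,y1 in [('tote',g<22,100,195,118,230)]:
    mm=np.zeros_like(g);mm[y0:y1,x0:x1]=(m[y0:y1,x0:x1]*255)
    cs,_=cv2.findContours(mm,0,2); k=max(cs,key=cv2.contourArea)
    print(cv2.approxPolyDP(cv2.convexHull(k),3,True)[:,0].tolist())
E
```

```text
[[121 127  94  23  23  22 111 111  57  61  88   9 124 123]
 [122 128  93  22  23  24 111 110  48  59  81  14 128 125]
 [123 127  73  23  25  23 112 111  71  61  65  16 127 126]
 [120 125  51  23  22  23 112 112 115 116 113  16 127 125]
 [123 124  31  72  94 124 113 114 116 119 104   5 124 123]
 [122 121  10  79  42  48  52  66  51  39 116 128 125 124]]
[124, 123, 127] [26 26 26] [52 48 44]
[[164, 124], [171, 141], [182, 212], [135, 222], [116, 220], [105, 135]]
```

View pics/crop0.png

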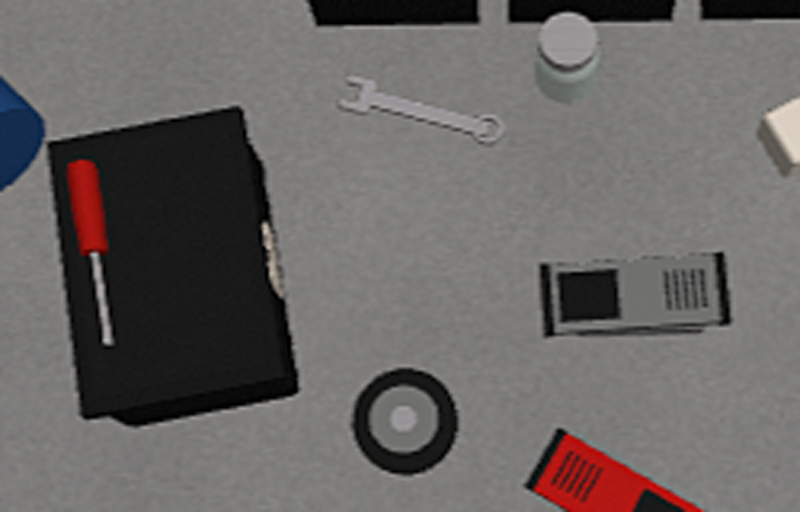

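```bash
python3 - <<'E'
from h import *
c=manip.calibration('top')
f=lambda p,z:onz(c,p[0]/3.2+90-.5+.16,p[1]/3.2+90-.5+.16,z)
def show(P,z):
    Q=np.array([f(p,z) for p in P]); print(Q[:,:2].round(4).tolist()); 
    print('edges',[round(float(np.linalg.norm(Q[i]-Q[(i+1)%len(Q)])),4) for i in range(len(Q))],'cen',Q.mean(0).round(4)); return Q
T=show([(241,107),(297,376),(82,417),(49,144)],.12)
e=T[0]-T[1]; print('tote y dir ang',np.degrees(np.arctan2(e[1],e[0])))
D=show([(541,264),(722,253),(730,323),(547,336)],.098)
e=(D[1]+D[2]-D[0]-D[3]);print('disp x ang',np.degrees(np.arctan2(e[1],e[0])))
print('wheel',f((405,420),.035),'wrench',f((495,130),.005),f((355,95),.005),'jar',f((567,30),.085))
E
```

```text
[[0.704, 0.2688], [0.4517, 0.2112], [0.4186, 0.3971], [0.671, 0.4428]]
edges [0.2587, 0.1889, 0.2565, 0.1772] cen [0.5613 0.33   0.12  ]
tote y dir ang 12.852120415294586
[[0.5559, -0.0041], [0.5635, -0.1691], [0.4979, -0.1731], [0.4888, -0.0083]]
edges [0.1652, 0.0657, 0.165, 0.0673] cen [ 0.5265 -0.0886  0.098 ]
disp x ang -87.09345743580016
wheel [0.42448777 0.12536022 0.035     ] wrench [0.72420325 0.03892764 0.005     ] [0.76470544 0.18131721 0.005     ] jar [ 0.79264588 -0.0334589   0.085     ]
```

The crop shows a smaller grey slab lying on the aluminium block, centre at crop (635,294). Its black hatch is at the tote end and its vents are at the far end, as described. Before planning the grasp I want to know which tool tilts the arm can reach, so I'll test an xArm7-style kinematic model against the state.

```bash
cat > kin.py <<'E'
import numpy as np
from scipy.spatial.transform import Rotation as R
def fk(q,tcp=.172,yaw=0):
    # modified DH xArm7
    al=[0,-np.pi/2,np.pi/2,np.pi/2,np.pi/2,np.pi/2,-np.pi/2]
    a=[0,0,0,.0525,.0775,0,.076]; d=[.267,0,.293,0,.3425,0,.097]
    T=np.eye(4); T[:3,:3]=R.from_euler('z',yaw).as_matrix()
    for i in range(7):
        c,s=np.cos(q[i]),np.sin(q[i]); ca,sa=np.cos(al[i]),np.sin(al[i])
        T=T@np.array([[c,-s,0,a[i]],[s*ca,c*ca,-sa,-sa*d[i]],[s*sa,c*sa,ca,ca*d[i]],[0,0,0,1]])
    E=np.eye(4);E[2,3]=tcp
    return T@E
E
python3 - <<'E'
from h import *; from kin import fk
s=manip.get_state();q=s['joint_positions'];T=fk(q);print(T.round(3));print(np.hypot(*T[:2,3]),np.hypot(.17,.6267));print(R.from_quat(s['tool_rot']).as_matrix().round(3))
E
```

```text
[[ 0.254 -0.967 -0.006  0.108]
 [-0.966 -0.254  0.039 -0.572]
 [-0.04  -0.004 -0.999  0.141]
 [ 0.     0.     0.     1.   ]]
0.5824179682229729 0.649348049970122
[[-0.965  0.262 -0.   ]
 [ 0.262  0.965 -0.001]
 [ 0.    -0.001 -1.   ]]
```

```bash
python3 - <<'E'
from h import *; import itertools
s=manip.get_state();q=s['joint_positions'];A=R.from_quat(s['tool_rot']).as_matrix()
ax='zyzyzyz'
for off in itertools.product([0,1,2,3],repeat=3):
  for sg in itertools.product([1,-1],repeat=6):
    sg=(1,)+sg
    o=[0,off[0]*np.pi/2,0,off[1]*np.pi/2,0,off[2]*np.pi/2,0]
    M=np.eye(3)
    for i in range(6): M=M@R.from_euler(ax[i],sg[i]*q[i]+o[i]).as_matrix()
    if M[2,2]<-.9998 and sg[1]>0: print(off,sg,M[2,2], np.degrees(np.arctan2(M[1,0],M[0,0])))
E
```

```text
(0, 0, 0) (1, 1, 1, 1, 1, 1, 1) -0.9999989397259769 93.12036704283467
(0, 0, 0) (1, 1, 1, 1, 1, 1, -1) -0.9999989397259769 93.12036704283467
(0, 0, 0) (1, 1, -1, 1, -1, 1, 1) -0.9999989397259769 147.38419622530415
(0, 0, 0) (1, 1, -1, 1, -1, 1, -1) -0.9999989397259769 147.38419622530415
(0, 2, 2) (1, 1, 1, 1, -1, 1, 1) -0.9999989397259772 93.12036704283469
(0, 2, 2) (1, 1, 1, 1, -1, 1, -1) -0.9999989397259772 93.12036704283469
(0, 2, 2) (1, 1, -1, 1, 1, 1, 1) -0.9999989397259772 147.38419622530412
(0, 2, 2) (1, 1, -1, 1, 1, 1, -1) -0.9999989397259772 147.38419622530412
(2, 0, 2) (1, 1, 1, 1, 1, 1, 1) -0.999998939725977 147.38419622530415
(2, 0, 2) (1, 1, 1, 1, 1, 1, -1) -0.999998939725977 147.38419622530415
(2, 0, 2) (1, 1, -1, 1, -1, 1, 1) -0.999998939725977 93.12036704283467
(2, 0, 2) (1, 1, -1, 1, -1, 1, -1) -0.999998939725977 93.12036704283467
(2, 2, 0) (1, 1, 1, 1, -1, 1, 1) -0.999998939725977 147.38419622530412
(2, 2, 0) (1, 1, 1, 1, -1, 1, -1) -0.999998939725977 147.38419622530412
(2, 2, 0) (1, 1, -1, 1, 1, 1, 1) -0.999998939725977 93.12036704283469
(2, 2, 0) (1, 1, -1, 1, 1, 1, -1) -0.999998939725977 93.12036704283469
```

Emit:
play_rows:
  plan:
    - [0,0,-6,20,-40,20,1]
    - [0,0,-6,30,-60,20,1]
    - [0,0,-6,30,-60,20,1]
    - [0,0,-6,30,-60,10,1]

```text
time: 0.65
tool_pos: [0.2721, 0.4235, 0.297]
tool_rot: [0.337, 0.942, 0.001, 0.0]
contact_force: [1.7, 0.2, 0.2]
finger_gap: 0.0854
```

```bash
cat > lg.py <<'E'
from h import *
import json,os
s=manip.get_state(); f='log.json'
L=json.load(open(f)) if os.path.exists(f) else []
L.append([list(map(float,s[k])) for k in('joint_positions','tool_pos','tool_rot')]); json.dump(L,open(f,'w'))
print(round(s['time'],2),s['joint_positions'].round(3),s['tool_pos'].round(4),R.from_quat(s['tool_rot']).as_matrix().round(3).tolist(),s['contact_force'].round(1),round(s['finger_gap'],4))
E
python3 lg.py
```

```text
0.65 [-0.763  0.157 -0.323  1.836  0.054  1.156 -0.22 ] [0.2721 0.4235 0.297 ] [[-0.773, 0.634, 0.001], [0.634, 0.773, 0.001], [0.0, 0.001, -1.0]] [1.7 0.2 0.2] 0.0854
```

Emit:
play_rows:
  plan:
    - [0,0,-6,30,-60,10,1]
    - [0,0,-6,30,-60,10,1]
    - [0,0,-6,30,-60,0,1]
    - [0,0,-6,30,-60,0,1]

```text
time: 1.15
tool_pos: [0.383, 0.2006, 0.3149]
tool_rot: [0.525, 0.851, 0.0, 0.0]
contact_force: [1.0, 0.6, 0.1]
finger_gap: 0.0856
```

```bash
python3 lg.py
```

```text
1.15 [-4.690e-01 -7.000e-03 -7.500e-02  1.966e+00 -1.000e-03  1.182e+00
 -7.900e-02] [0.383  0.2006 0.3149] [[-0.448, 0.894, 0.001], [0.894, 0.448, 0.001], [0.0, 0.001, -1.0]] [1.  0.6 0.1] 0.0856
```

Emit:
play_rows:
  plan:
    - [0,0,-6,30,-60,0,1]
    - [0,0,-6,30,-60,0,1]
    - [0,0,-6,30,-60,0,1]
    - [0,0,-3,30,-50,0,1]
    - [0,0,0,0,0,0,1]

```text
time: 1.78
tool_pos: [0.4974, -0.0203, 0.3144]
tool_rot: [0.673, 0.739, -0.001, 0.001]
contact_force: [-0.5, 0.3, -0.5]
finger_gap: 0.0857
```

```bash
python3 lg.py; python3 - <<'E'
from h import *
s=manip.get_state();im=manip.get_image('wrist');np.save('w1.npy',im);save('w1.png',im)
import pickle;pickle.dump(s,open('w1.pkl','wb'))
E
```

```text
1.77 [-0.195  0.117  0.197  1.838 -0.022  1.189  0.102] [ 0.4974 -0.0203  0.3144] [[-0.093, 0.996, 0.0], [0.996, 0.093, -0.002], [-0.002, -0.0, -1.0]] [-0.5  0.3 -0.5] 0.0857
```

View pics/w1.png

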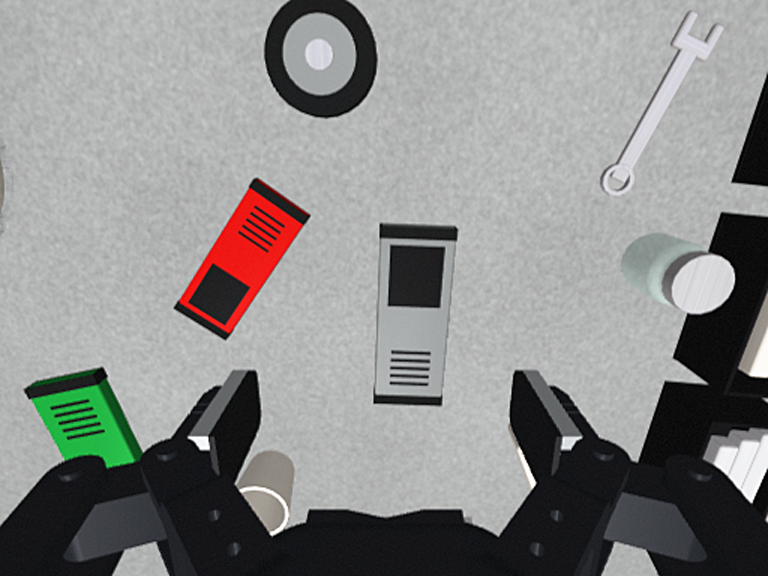

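```bash
python3 - <<'E'
from h import *; import pickle,json
s=pickle.load(open('w1.pkl','rb'));c=manip.calibration('wrist');T=wristT(s,c);im=np.load('w1.npy')
f=lambda p,z:onz(c,p[0]/1.5-.17,p[1]/1.5-.17,z,T)
Q=np.array([f(p,.098) for p in [(380,224),(458,227),(441,405),(374,403)]])
print(Q.round(4).tolist(),[np.linalg.norm(Q[i]-Q[(i+1)%4]).round(4) for i in range(4)],Q.mean(0).round(4))
e=Q[2]+Q[3]-Q[0]-Q[1];print('ang x',np.degrees(np.arctan2(e[1],e[0])))
print('wheel',f((320,55),.035))
# kin fit: linear link lengths
L=json.load(open('log.json'))
L.insert(0,[[-1.04278501,0.50184974,-0.42675996,1.55143126,0.22078534,1.13830084,-0.2103335],[0.17000085,0.62666539,0.2302632],[0.132026954,0.991245652,-9.56e-4,-1.61e-4]])
def chain(q):
    M=[np.eye(3)]
    for i,a in enumerate('zyzyzyz'): M.append(M[-1]@R.from_euler(a,q[i]).as_matrix())
    return M
for q,p,r in L:
    M=chain(q)[-1];A=R.from_quat(r).as_matrix()
    # A = Rz(b) M Rz(t)
    print(np.degrees(np.arctan2(A[1,0],A[0,0])),np.degrees(np.arctan2(M[1,0],M[0,0])))
rows=[];y=[]
best=[]
for b in np.radians(np.arange(-180,180,1)):
    B=R.from_euler('z',b).as_matrix();X=[];Y=[]
    for q,p,r in L:
        M=chain(q); X.append(np.column_stack([[0,0,1],B@M[2][:,2],B@M[4][:,2],B@M[7][:,2],B@M[4][:,0]]));Y.append(p)
    X=np.vstack(X);Y=np.hstack(Y);l,res,_,_=np.linalg.lstsq(X,Y,rcond=None);best.append((np.abs(X@l-Y).max(),np.degrees(b),l.round(4)))
print(sorted(best,key=lambda t:t[0])[:3])
E
```

```text
[[0.4915, -0.0028, 0.098], [0.5558, 0.0007, 0.098], [0.5644, -0.1689, 0.098], [0.501, -0.1726, 0.098]] [np.float64(0.0644), np.float64(0.1698), np.float64(0.0635), np.float64(0.1701)] [ 0.5282 -0.0859  0.098 ]
ang x -86.95455995638405
wheel [0.4272561 0.127262  0.035    ]
164.82651316717175 105.1734799899558
140.64178010256592 129.35823233375226
116.63627806773513 153.3637269265143
95.32849849476308 174.67150844018767
[(np.float64(0.21213356202161338), np.float64(82.0), array([-120.7909,   -1.7319,   -1.4532, -117.7715,   -4.8262])), (np.float64(0.21317824461097304), np.float64(81.0), array([-121.1304,   -1.7712,   -1.468 , -118.0984,   -4.8752])), (np.float64(0.2152318266307159), np.float64(80.0), array([-121.4308,   -1.8099,   -1.4823, -118.3872,   -4.9227]))]
```

```bash
cat > kin.py <<'E'
import numpy as np,json
from scipy.spatial.transform import Rotation as R
from scipy.optimize import least_squares
LO=np.array([-2.88,-.31,-1.54,.2,-1.41,.19,-2.57]);HI=np.array([2.88,2.03,1.56,2.42,4.55,2.02,2.57])
SG=[-1,1,-1,1,-1,1,-1]
def load():
    L=json.load(open('log.json'))
    L.insert(0,[[-1.04278501,0.50184974,-0.42675996,1.55143126,0.22078534,1.13830084,-0.2103335],[0.17000085,0.62666539,0.2302632],[0.132026954,0.991245652,-9.56e-4,-1.61e-4]])
    return L
def chain(q):
    M=[np.eye(3)]
    for i,a in enumerate('zyzyzyz'): M.append(M[-1]@R.from_euler(a,SG[i]*q[i]).as_matrix())
    return M
def cols(q):
    M=chain(q); return np.column_stack([[0,0,1],M[2][:,2],M[4][:,2],M[7][:,2],M[3][:,0],M[4][:,0],M[6][:,0]])
def fit():
    L=load();X=np.vstack([cols(l[0]) for l in L]);Y=np.hstack([l[1] for l in L])
    # light ridge
    A=np.vstack([X,1e-3*np.eye(7)]);l=np.linalg.lstsq(A,np.r_[Y,1e-3*np.array([.3,.3,.35,.3,0,0,0])],rcond=None)[0]
    return l,np.abs(X@l-Y).max()
TZ=None
def tz():
    q,p,r=load()[-1]; return chain(q)[-1].T@R.from_quat(r).as_matrix()
def fkin(q,l,Z): return cols(q)@l,chain(q)[-1]@Z
def ik(p,Rm,l,Z,q0,n=0):
    g=lambda q:(lambda P,M:np.r_[10*(P-p),R.from_matrix(Rm.T@M).as_rotvec(),0.003*(q-q0)])(*fkin(q,l,Z))
    best=None;rng=np.random.default_rng(0)
    for k in range(n+1):
        s=np.clip(q0,LO+.01,HI-.01) if k==0 else rng.uniform(LO,HI)
        r=least_squares(g,s,bounds=(LO,HI))
        e=r.fun[:6];e=(np.linalg.norm(e[:3])/10,np.degrees(np.linalg.norm(e[3:])))
        if best is None or r.cost<best[2]: best=(r.x,e,r.cost)
    return best
E
python3 - <<'E'
from kin import *
l,e=fit();print(l.round(4),e);print(tz().round(3))
for L in load():print((chain(L[0])[-1].T@R.from_quat(L[2]).as_matrix()).round(3).tolist())
E
```

```text
[ 8.3469  0.5384  0.7142  8.3977 -0.0364 -0.1046  0.2388] 0.02232690239417448
[[ 0. -1. -0.]
 [ 1.  0. -0.]
 [ 0. -0.  1.]]
[[0.0, -1.0, -0.0], [1.0, 0.0, -0.0], [0.0, -0.0, 1.0]]
[[0.0, -1.0, -0.0], [1.0, 0.0, -0.0], [0.0, -0.0, 1.0]]
[[0.0, -1.0, -0.0], [1.0, 0.0, -0.0], [0.0, -0.0, 1.0]]
[[0.0, -1.0, -0.0], [1.0, 0.0, -0.0], [0.0, -0.0, 1.0]]
```

Emit:
play_rows:
  plan:
    - [0,0,-2.3,5,-20,0,1]
    - [7.5,0,0,5,-30,0,1]
    - [7.5,0,0,5,-30,0,1]
    - [5,0,0,5,-20,0,1]

```text
time: 2.33
tool_pos: [0.5163, -0.1175, 0.3151]
tool_rot: [0.675, 0.717, 0.128, -0.119]
contact_force: [0.1, 0.2, 0.2]
finger_gap: 0.0855
```

```bash
python3 lg.py
```

```text
2.33 [ 0.125  0.275  0.324  1.708 -0.414  1.35   0.632] [ 0.5163 -0.1175  0.3151] [[-0.06, 0.998, 0.002], [0.937, 0.055, 0.344], [0.343, 0.023, -0.939]] [0.1 0.2 0.2] 0.0855
```

Emit:
play_rows:
  plan:
    - [7.5,0,0,5,-30,0,1]
    - [7.5,0,0,5,-30,-10,1]
    - [5,0,0,5,-30,-10,1]

```text
time: 2.7
tool_pos: [0.5313, -0.2067, 0.2942]
tool_rot: [0.644, 0.684, 0.25, -0.235]
contact_force: [-0.2, 0.5, 0.1]
finger_gap: 0.085
```

```bash
python3 lg.py
```

```text
2.7 [ 0.425  0.571  0.335  1.484 -0.668  1.653  0.949] [ 0.5313 -0.2067  0.2942] [[-0.061, 0.998, 0.001], [0.763, 0.046, 0.645], [0.644, 0.04, -0.764]] [-0.2  0.5  0.1] 0.085
```

Emit:
play_rows:
  plan:
    - [7.5,0,0,5,-10,-30,1]
    - [7.5,0,0,0,-10,-30,1]
    - [5,0,0,0,0,-20,1]
    - [0,0,0,0,0,0,1]

```text
time: 3.2
tool_pos: [0.5345, -0.2251, 0.2105]
tool_rot: [0.594, 0.628, 0.364, -0.346]
contact_force: [0.0, -0.3, 0.6]
finger_gap: 0.0851
```

```bash
python3 lg.py; python3 - <<'E'
from kin import *
def cols3(q):
    M=chain(q); return np.column_stack([[0,0,1],M[2],M[4],M[6],M[7][:,2]])
L=load();X=np.vstack([cols3(l[0]) for l in L]);Y=np.hstack([l[1] for l in L])
k=X.shape[1];A=np.vstack([X,2e-3*np.eye(k)]);l=np.linalg.lstsq(A,np.r_[Y,2e-3*np.array([.3,0,0,.35,0,0,.35,0,0,0,.3])],rcond=None)[0]
print(l.round(3),np.abs(X@l-Y).max())
E
```

```text
3.2 [ 0.601  0.877  0.25   1.369 -0.822  1.823  1.094] [ 0.5345 -0.2251  0.2105] [[-0.054, 0.999, -0.002], [0.496, 0.029, 0.868], [0.867, 0.046, -0.497]] [ 0.  -0.3  0.6] 0.0851
[ 0.346 -0.    -0.015  0.506 -0.    -0.012  0.471 -0.    -0.     0.03
  0.33 ] 2.5057260003569226e-06
```

```bash
cat >> kin.py <<'E'
def cols(q):
    M=chain(q); return np.column_stack([[0,0,1],M[2],M[4],M[6],M[7][:,2]])
def fit():
    L=load();X=np.vstack([cols(l[0]) for l in L]);Y=np.hstack([l[1] for l in L])
    k=X.shape[1];A=np.vstack([X,2e-3*np.eye(k)]);l=np.linalg.lstsq(A,np.r_[Y,2e-3*np.array([.3,0,0,.35,0,0,.35,0,0,0,.3])],rcond=None)[0]
    return l,np.abs(X@l-Y).max()
E
cat > plan.py <<'E'
from kin import *
l,_=fit();Z=tz()
q=np.array(load()[-1][0])
def axes(x,z):
    x=x/np.linalg.norm(x);z=z-x*(x@z);z/=np.linalg.norm(z);return np.column_stack([x,np.cross(z,x),z])
psi=np.radians(-87)
D0=np.eye(4);D0[:3,:3]=axes(np.array([np.cos(psi),np.sin(psi),0]),np.array([0,0,1.]));D0[:3,3]=[.5282,-.0859,.091]
def tool_at(a,gx):
    # tool y = display y ; tool z tilted
    dx=D0[:3,0];dy=D0[:3,1];t=-dx*np.sin(a)-np.array([0,0,1])*np.cos(a)
    T=np.eye(4);T[:3,:3]=np.column_stack([np.cross(dy,t),dy,t]);T[:3,3]=D0[:3,3]+gx*dx+.019*t;return T
def final(s,lean,mid=np.array([.578,.240]),ang=np.radians(10.5),gap=0,lift=0):
    e=np.array([np.cos(ang),np.sin(ang),0]);n=np.array([np.sin(ang),-np.cos(ang),0])
    x=np.cos(lean)*np.array([0,0,1])-np.sin(lean)*n; z=-np.cos(lean)*n-np.sin(lean)*np.array([0,0,1])
    c=np.r_[mid,.12]+e*s+n*gap   # lid edge contact, on back plane
    # bottom back corner at height lift+: centre = contact - 7mm z + u x with center height
    p=c-.007*z; h=lift+.085*np.cos(lean)+.007*np.sin(lean)
    p=p+x*((h-p[2])/x[2])
    D=np.eye(4);D[:3,:3]=axes(x,z);D[:3,3]=p;return D
E
python3 - <<'E'
from plan import *
np.set_printoptions(precision=3,suppress=True)
for a in (50,60,70,80,90):
    Tg=tool_at(np.radians(a),.063); r=ik(Tg[:3,3],Tg[:3,:3],l,Z,q); print(a,'grasp',Tg[:3,3],r[1],r[0])
    for s in (-.09,-.04,0,.04,.09):
      for lean in (15,):
        Tf=final(s,np.radians(lean))@np.linalg.inv(D0)@Tg
        rf=ik(Tf[:3,3],Tf[:3,:3],l,Z,r[0],6); print('   ',s,Tf[:3,3],rf[1],rf[0])
E
```

```text
50 grasp [ 0.531 -0.134  0.079] (np.float64(1.1973219541010452e-07), np.float64(0.00032457178625579404)) [ 0.43   0.881  0.254  1.603 -0.817  1.458  1.149]
    -0.09 [0.492 0.208 0.134] (np.float64(4.1542054040360977e-07), np.float64(0.0012950541100277798)) [-1.63   1.328  1.288  1.679 -0.341  1.269 -0.161]
    -0.04 [0.542 0.217 0.134] (np.float64(3.722938627330112e-07), np.float64(0.0012583644145440975)) [-1.528  1.323  1.254  1.564 -0.302  1.286 -0.178]
    0 [0.581 0.224 0.134] (np.float64(3.3879360148089164e-07), np.float64(0.0012278855395349765)) [-1.445  1.322  1.223  1.464 -0.269  1.308 -0.194]
    0.04 [0.62  0.231 0.134] (np.float64(3.055421927512931e-07), np.float64(0.001193894035108369)) [-1.362  1.324  1.191  1.355 -0.237  1.337 -0.21 ]
    0.09 [0.669 0.24  0.134] (np.float64(2.6582165989341575e-07), np.float64(0.0011451211923290173)) [-1.255  1.334  1.149  1.205 -0.199  1.385 -0.228]
60 grasp [ 0.531 -0.132  0.081] (np.float64(7.730953874371528e-08), np.float64(0.00017377896854064602)) [ 0.501  0.979  0.212  1.525 -0.855  1.599  1.175]
    -0.09 [0.492 0.21  0.131] (np
[... 2745 characters left out ...]
312876e-07), np.float64(0.0029108058009268034)) [-0.92   0.485  0.373  1.884  0.09   0.906 -0.454]
    -0.04 [0.54  0.227 0.126] (np.float64(6.611086302136436e-07), np.float64(0.0017955417518837674)) [-1.399  0.991  1.293  1.782 -0.758  1.138  0.283]
    0 [0.579 0.235 0.126] (np.float64(6.335079628113663e-07), np.float64(0.0018855958464553378)) [-1.264  0.896  1.101  1.68  -0.588  1.084  0.145]
    0.04 [0.618 0.242 0.126] (np.float64(5.775739340577682e-07), np.float64(0.0018675653772851088)) [-1.148  0.879  0.977  1.572 -0.496  1.089  0.07 ]
    0.09 [0.668 0.251 0.126] (np.float64(5.040322941858982e-07), np.float64(0.0017540137665578324)) [-1.038  0.915  0.898  1.427 -0.457  1.133  0.033]
```

```bash
cat > mv.py <<'E'
from h import *
def delta(T,n=1):
    s=manip.get_state();A=R.from_quat(s['tool_rot']).as_matrix()
    rv=np.degrees(R.from_matrix(T[:3,:3]@A.T).as_rotvec());d=1000*(T[:3,3]-s['tool_pos'])
    print('rot',rv.round(2),'shift',d.round(1))
E
python3 - <<'E'
from plan import *;from mv import *
Tg=tool_at(np.radians(70),.063);P=Tg.copy();P[:3,3]-=.09*Tg[:3,2];print(P[:3,3],Tg[:3,3]);delta(P);delta(Tg)
E
```

```text
[ 0.53498892 -0.2154404   0.11528343] [ 0.53056275 -0.13098397  0.08450162]
rot [9.69 3.04 1.58] shift [  0.5   9.7 -95.2]
rot [9.69 3.04 1.58] shift [  -4.    94.2 -126. ]
```

Emit:
play_rows:
  plan:
    - [5,1.5,0.8,0,5,-35,1]
    - [4.7,1.5,0.8,0.5,5,-35,1]
    - [0,0,0,0,0,-25,1]
    - [0,0,0,0,0,0,1]
  grip_force: 80

```text
time: 3.7
tool_pos: [0.5369, -0.2145, 0.1194]
tool_rot: [0.563, 0.597, 0.395, -0.413]
contact_force: [-0.4, -0.4, 0.8]
finger_gap: 0.0855
```

```bash
python3 lg.py;python3 - <<'E'
from plan import *;from mv import *
Tg=tool_at(np.radians(70),.063);delta(Tg)
im=manip.get_image('wrist');save('w2.png',im)
im=manip.get_image('scene');save('s2.png',im[130:300,150:350],3)
E
```

```text
3.7 [ 0.634  1.105  0.198  1.27  -0.855  1.875  1.134] [ 0.5369 -0.2145  0.1194] [[-0.026, 0.998, -0.049], [0.346, 0.055, 0.937], [0.938, 0.007, -0.347]] [-0.4 -0.4  0.8] 0.0855
rot [ 0.27  0.44 -0.13] shift [ -6.3  83.6 -34.9]
```

View pics/w2.png

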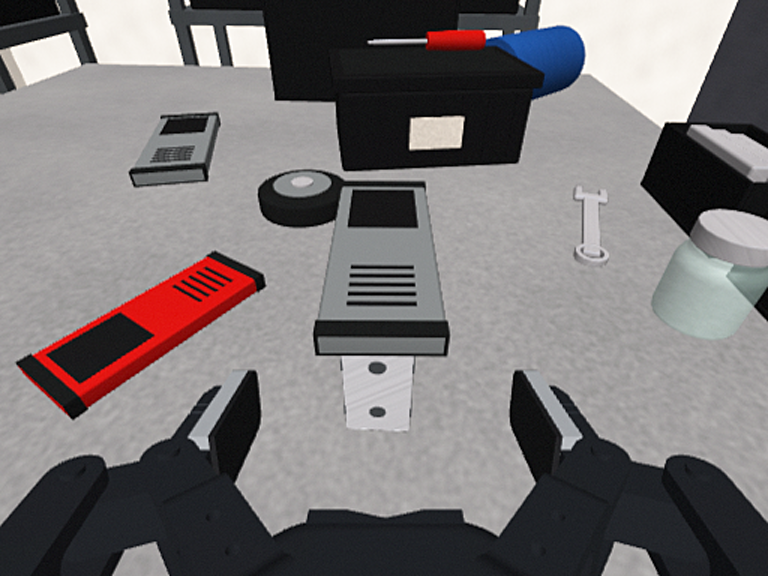

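View pics/s2.png

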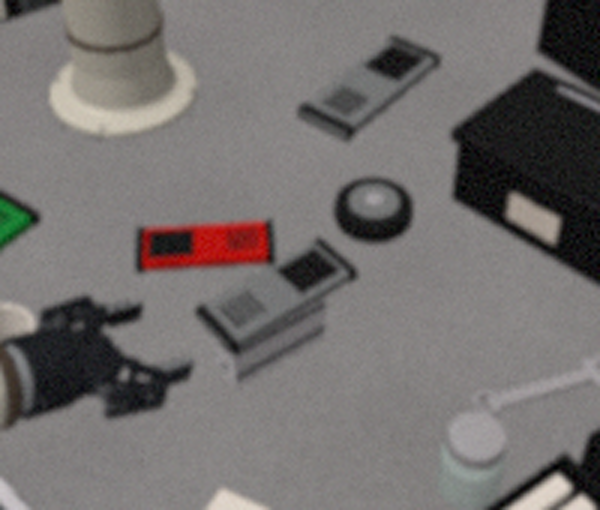

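Emit:
play_rows:
  plan:
    - [0,0,0,-1.5,20,-8,1]
    - [0,0,0,-1.5,20,-8,1]
    - [0,0,0,-1.5,22,-8,1]
    - [0,0,0,-1.5,22,-8,1]
    - [0,0,0,0,0,-1,1]
    - [0,0,0,0,0,0,1]

```text
time: 4.55
tool_pos: [0.5317, -0.1327, 0.0882]
tool_rot: [0.563, 0.598, 0.396, -0.411]
contact_force: [-0.4, -1.2, -0.2]
finger_gap: 0.0855
```

```bash
python3 lg.py;python3 - <<'E'
from plan import *;from mv import *
Tg=tool_at(np.radians(70),.063);delta(Tg)
im=manip.get_image('wrist');save('w3.png',im)
E
```

```text
4.55 [ 0.56   1.072  0.171  1.449 -0.888  1.731  1.192] [ 0.5317 -0.1327  0.0882] [[-0.028, 0.999, -0.046], [0.348, 0.053, 0.936], [0.937, 0.01, -0.349]] [-0.4 -1.2 -0.2] 0.0855
rot [ 0.37  0.62 -0.05] shift [-1.1  1.7 -3.7]
```

View pics/w3.png

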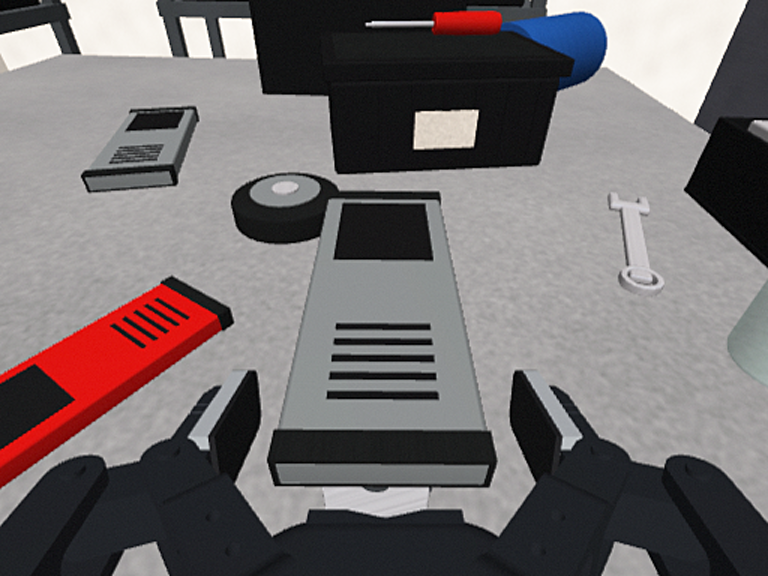

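Emit:
play_rows:
  plan:
    - [0,0,0,-1,5,-5,1]
    - [0,0,0,0,0,0,1]
    - [0,0,0,0,0,0,-1]
    - [0,0,0,0,0,0,-1]
    - [0,0,0,0,0,0,-1]
    - [0,0,0,0,0,0,-1]
    - [0,0,0,0,0,0,-1]
    - [0,0,0,0,0,0,-1]
  grip_force: 80

```text
time: 5.6
tool_pos: [0.5299, -0.1264, 0.0817]
tool_rot: [0.563, 0.597, 0.396, -0.413]
contact_force: [0.0, -2.3, -0.1]
finger_gap: 0.0632
```

```bash
python3 lg.py;python3 - <<'E'
from plan import *;from mv import *
im=manip.get_image('wrist');save('w4.png',im)
E
```

```text
5.6 [ 0.556  1.078  0.167  1.459 -0.89   1.719  1.199] [ 0.5299 -0.1264  0.0817] [[-0.026, 0.999, -0.047], [0.345, 0.053, 0.937], [0.938, 0.008, -0.346]] [ 0.  -2.3 -0.1] 0.0632
```

View pics/w4.png

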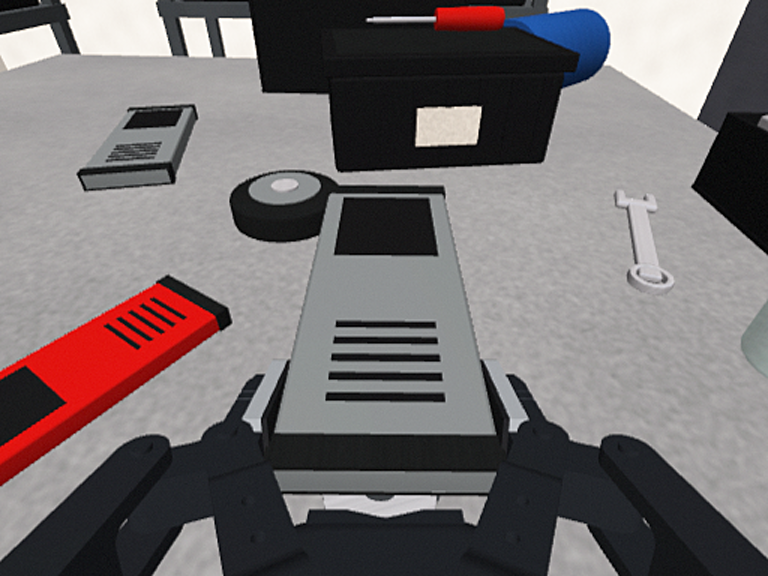

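```bash
python3 - <<'E'
from h import *
im=np.load('top0.npy');g=np.clip(im[115:230,100:200].astype(float)*2.5,0,255).astype(np.uint8)
cv2.imwrite('pics/tz.png',cv2.resize(g[...,::-1],None,fx=5,fy=5,interpolation=cv2.INTER_NEAREST))
im=np.load('scene0.npy');g=np.clip(im[145:235,295:395].astype(float)*2.5,0,255).astype(np.uint8)
cv2.imwrite('pics/sz.png',cv2.resize(g[...,::-1],None,fx=5,fy=5,interpolation=cv2.INTER_NEAREST))
E
```

```text
(no output)
```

View pics/tz.png

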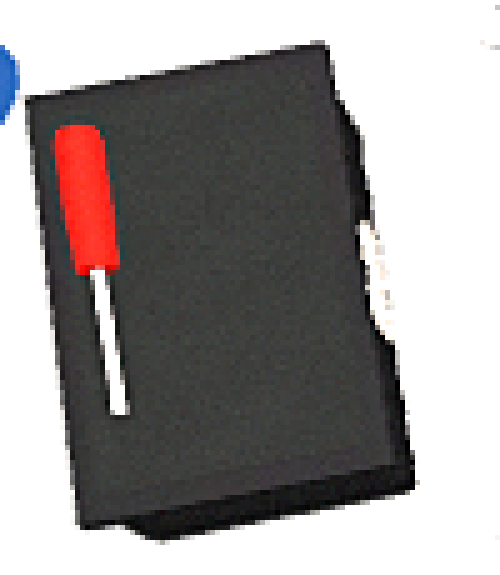

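View pics/sz.png

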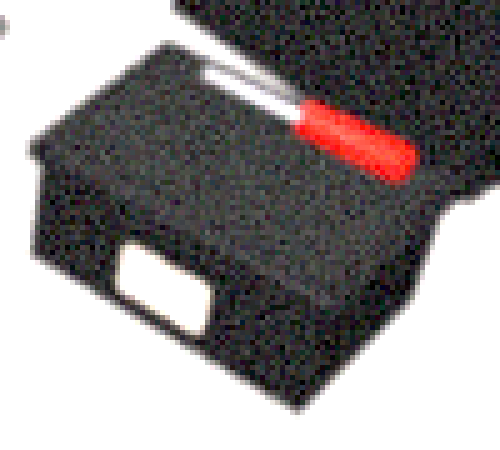

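```bash
python3 - <<'E'
from h import *
c=manip.calibration('top')
f=lambda p:onz(c,p[0]/5+100-.5,p[1]/5+115-.5,.12)
Q=np.array([f(p) for p in [(325,43),(389,464),(80,517),(27,98)]])
print(Q.round(4).tolist(),[np.linalg.norm(Q[i]-Q[(i+1)%4]).round(4) for i in range(4)])
for i,j in((1,0),(2,3),(0,3),(1,2)):
    e=Q[j]-Q[i];print(np.degrees(np.arctan2(e[1],e[0])))
print('mid',Q[:2].mean(0))
c=manip.calibration('scene')
g=lambda p,z:onz(c,p[0]/5+295-.5,p[1]/5+145-.5,z)
P=[g((33,153),.12),g((322,310),.12),g((298,410),0),g((36,257),0)];
for p in P:print(p.round(4))
e=P[1]-P[0];print(np.degrees(np.arctan2(e[1],e[0])),np.linalg.norm(e));e=P[2]-P[3];print(np.degrees(np.arctan2(e[1],e[0])),np.linalg.norm(e))
E
```

```text
[[0.704, 0.2701, 0.12], [0.4516, 0.2257, 0.12], [0.4244, 0.3969, 0.12], [0.6728, 0.4432, 0.12]] [np.float64(0.2563), np.float64(0.1734), np.float64(0.2526), np.float64(0.1758)]
9.992307859163697
10.555247068428203
100.23569379797325
99.00119387312216
mid [0.57778532 0.24790627 0.12      ]
[0.466  0.2175 0.12  ]
[0.7004 0.2633 0.12  ]
[0.691  0.2847 0.    ]
[0.4601 0.2405 0.    ]
11.06193657806321 0.23879176701122726
10.83620232643082 0.23505629010978116
```

```bash
cat > rel.py <<'E'
from plan import *;from mv import *
import sys
Tgr=np.eye(4);Tgr[:3,:3]=R.from_quat([0.563,0.597,0.396,-0.413]).as_matrix();Tgr[:3,3]=[.5299,-.1264,.0817]
REL=np.linalg.inv(D0)@Tgr
def target(s,lean,gap,lift,mid=np.array([.578,.247]),ang=np.radians(10.4)): return final(s,np.radians(lean),mid,ang,gap,lift)@REL
def where():
    s=manip.get_state();T=np.eye(4);T[:3,:3]=R.from_quat(s['tool_rot']).as_matrix();T[:3,3]=s['tool_pos'];return T@np.linalg.inv(REL)
E
python3 - <<'E'
from rel import *
np.set_printoptions(precision=3,suppress=True)
P=target(0,15,.03,.03);print(P);delta(P)
from scipy.spatial.transform import Slerp
S=Slerp([0,1],R.from_matrix([Tgr[:3,:3],P[:3,:3]]));q=np.array(load()[-1][0])
A=Tgr[:3,3]+[0,0,.2]
for k in np.linspace(0,1,11):
    p=A+(P[:3,3]+[0,0,0.06]-A)*k
    r=ik(p,S(k).as_matrix(),l,Z,q);q=r[0];print(p,q,r[1][0]<1e-4)
E
```

```text
[[-0.155  0.982  0.106  0.584]
 [ 0.802  0.188 -0.567  0.21 ]
 [-0.577 -0.003 -0.817  0.155]
 [ 0.     0.     0.     1.   ]]
rot [-104.32  -12.24    5.18] shift [ 54.4 336.6  73.8]
[ 0.53  -0.126  0.282] [ 0.544  0.784  0.185  1.494 -0.895  1.892  1.003] True
[ 0.535 -0.093  0.275] [ 0.446  0.667  0.208  1.576 -0.843  1.732  0.973] True
[ 0.541 -0.059  0.268] [ 0.332  0.553  0.223  1.653 -0.78   1.564  0.907] True
[ 0.546 -0.025  0.262] [ 0.201  0.45   0.227  1.718 -0.695  1.396  0.799] True
[0.552 0.008 0.255] [ 0.055  0.366  0.223  1.766 -0.575  1.239  0.64 ] True
[0.557 0.042 0.249] [-0.109  0.313  0.218  1.794 -0.413  1.112  0.427] True
[0.563 0.076 0.242] [-0.288  0.298  0.222  1.797 -0.214  1.038  0.172] True
[0.568 0.109 0.235] [-0.472  0.326  0.239  1.773 -0.009  1.03  -0.089] True
[0.573 0.143 0.229] [-0.644  0.394  0.265  1.722  0.166  1.082 -0.313] True
[0.579 0.177 0.222] [-0.789  0.497  0.292  1.644  0.294  1.176 -0.479] True
[0.584 0.21  0.215] [-0.904  0.624  0.318  1.542  0.383  1.296 -0.588] True
```

Emit:
play_rows:
  plan:
    - [0,0,0,0,0,10,-1]
    - [0,0,0,0,0,25,-1]
    - [0,0,0,0,0,35,-1]
    - [0,0,0,0,0,40,-1]
    - [0,0,0,0,0,40,-1]
    - [0,0,0,0,0,30,-1]
    - [0,0,0,0,0,20,-1]
    - [0,0,0,0,0,0,-1]
  grip_force: 80

```text
time: 6.65
tool_pos: [0.5301, -0.1263, 0.2827]
tool_rot: [0.563, 0.598, 0.396, -0.412]
contact_force: [0.3, -0.6, -3.7]
finger_gap: 0.0629
```

```bash
python3 lg.py;python3 - <<'E'
from rel import *
save('w5.png',manip.get_image('wrist'))
save('s5.png',manip.get_image('scene')[80:300,150:450],2.5)
P=target(0,15,.03,.09);delta(P)
E
```

```text
6.65 [ 0.543  0.782  0.186  1.494 -0.895  1.892  1.004] [ 0.5301 -0.1263  0.2827] [[-0.028, 0.999, -0.047], [0.346, 0.054, 0.937], [0.938, 0.01, -0.347]] [ 0.3 -0.6 -3.7] 0.0629
rot [-104.33  -12.31    5.24] shift [ 51.9 352.  -65.1]
```

View pics/w5.png

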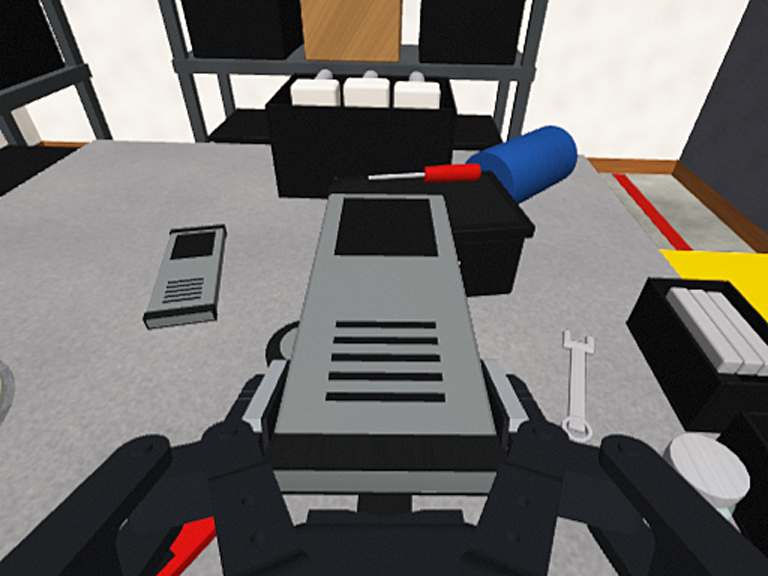

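View pics/s5.png

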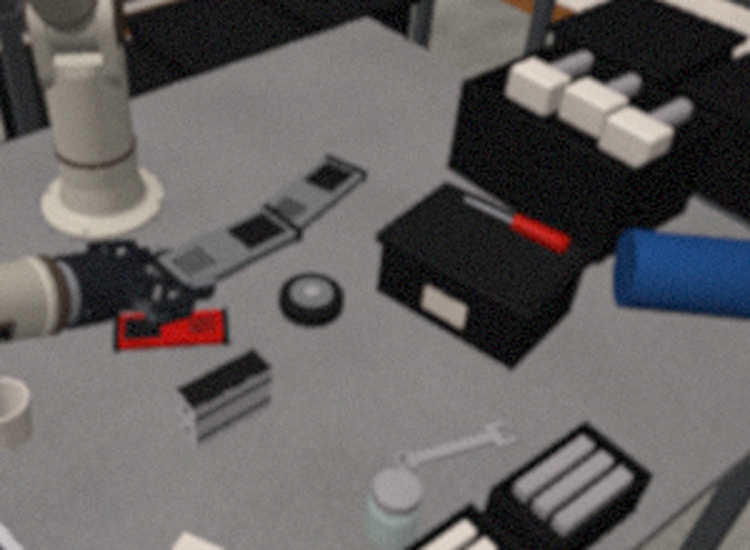

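Emit:
play_rows:
  plan:
    - [-5.2,-0.61,0.26,4,15,0,-1]
    - [-7.45,-0.88,0.37,4,20,0,-1]
    - [-7.45,-0.88,0.37,4,20,0,-1]
    - [-7.45,-0.88,0.37,4,20,0,-1]
    - [-7.45,-0.88,0.37,4,20,0,-1]
    - [-7.45,-0.88,0.37,4,20,0,-1]
    - [-7.45,-0.88,0.37,4,20,0,-1]
    - [-7.45,-0.88,0.37,4,20,0,-1]

```text
time: 7.75
tool_pos: [0.5606, 0.0296, 0.2801]
tool_rot: [0.654, 0.749, 0.08, -0.067]
contact_force: [0.0, -0.1, -3.5]
finger_gap: 0.0634
```

```bash
python3 lg.py;python3 - <<'E'
from rel import *
P=target(0,15,.03,.08);delta(P)
E
```

```text
7.75 [-0.183  0.274  0.261  1.752 -0.306  1.153  0.334] [0.5606 0.0296 0.2801] [[-0.136, 0.991, 0.004], [0.969, 0.132, 0.208], [0.205, 0.032, -0.978]] [ 0.  -0.1 -3.5] 0.0634
rot [-46.77  -5.66   2.35] shift [ 21.3 193.8 -74.6]
```

Emit:
play_rows:
  plan:
    - [-7.5,-0.9,0.38,3,20,0,-1]
    - [-7.5,-0.9,0.38,3,28,0,-1]
    - [-7.5,-0.9,0.38,3,30,-5,-1]
    - [-7.5,-0.9,0.38,3,35,-10,-1]
    - [-7.5,-0.9,0.38,3,35,-15,-1]
    - [-7,-0.9,0.38,3,30,-20,-1]
    - [0,0,0,0,10,-20,-1]
    - [0,0,0,0,0,0,-1]

```text
time: 8.75
tool_pos: [0.5773, 0.217, 0.2077]
tool_rot: [0.61, 0.74, -0.182, 0.217]
contact_force: [0.6, -1.0, -1.8]
finger_gap: 0.0629
```

```bash
python3 lg.py;python3 - <<'E'
from rel import *
P=target(0,15,.03,.02);delta(P);delta(target(0,15,0,0));print(where().round(3))
s=manip.get_state();
import pickle;pickle.dump(s,open('w6.pkl','wb'))
im=manip.get_image('wrist');np.save('w6.npy',im);save('w6.png',im)
im=manip.get_image('scene');np.save('s6.npy',im);save('s6.png',im[80:260,220:420],3.5)
im=manip.get_image('top');np.save('t6.npy',im);save('t6.png',im[80:260,60:320],3)
E
```

```text
8.75 [-0.848  0.604  0.234  1.559  0.396  1.283 -0.614] [0.5773 0.217  0.2077] [[-0.162, 0.982, 0.099], [0.824, 0.19, -0.534], [-0.543, -0.005, -0.84]] [ 0.6 -1.  -1.8] 0.0629
rot [-2.26 -0.55 -0.12] shift [  7.5  -9.4 -62.3]
rot [-2.26 -0.55 -0.12] shift [  3.   14.8 -82.3]
[[-0.038  0.983 -0.179  0.578]
 [ 0.216  0.183  0.959  0.217]
 [ 0.976 -0.002 -0.219  0.166]
 [ 0.     0.     0.     1.   ]]
```

View pics/w6.png

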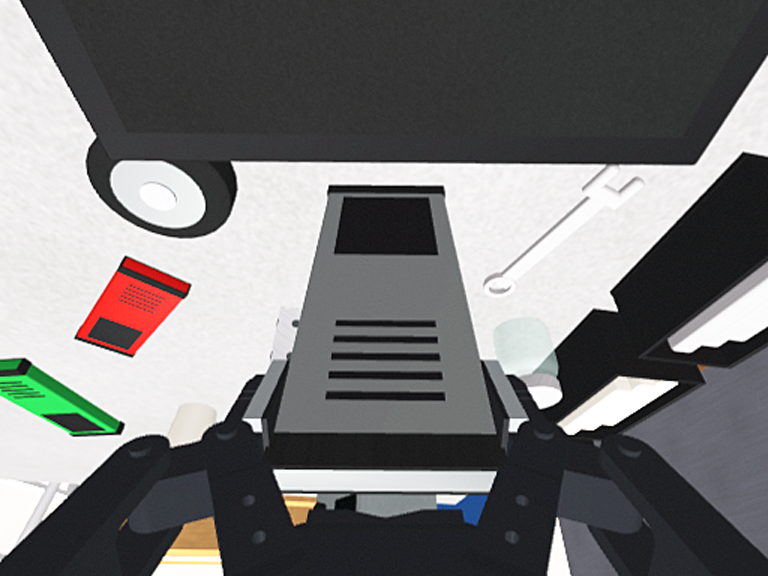

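View pics/s6.png

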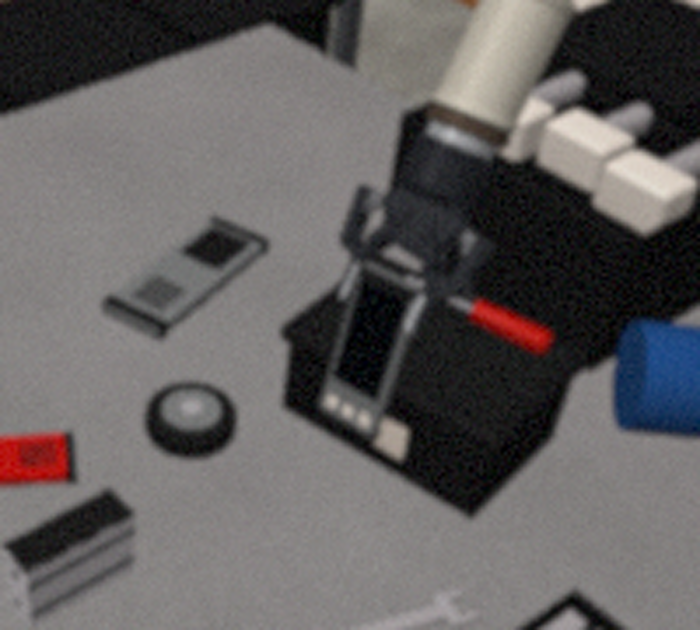

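View pics/t6.png

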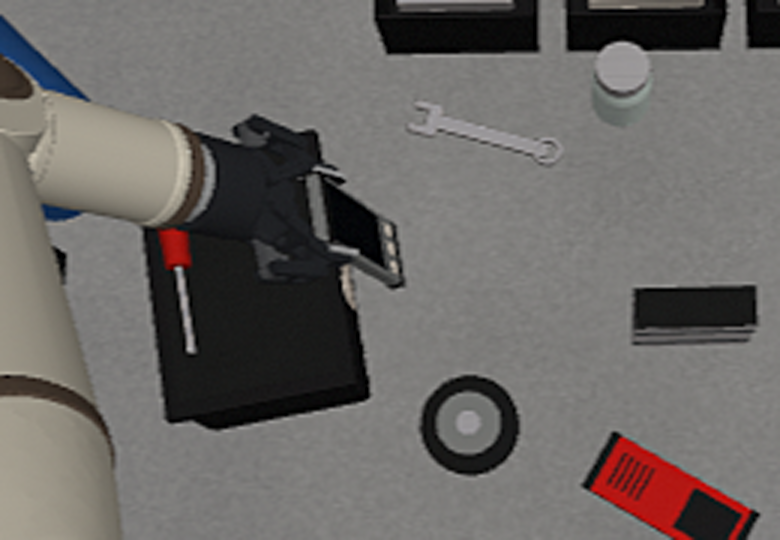

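```bash
python3 - <<'E'
from h import *;import pickle
s=pickle.load(open('w6.pkl','rb'));c=manip.calibration('wrist');T=wristT(s,c);print(T[:3,3])
im=np.load('w6.npy');save('w6z.png',np.clip(im[60:130,40:490].astype(float)*2,0,255).astype(np.uint8),1.7)
f=lambda p,z:onz(c,p[0]/1.5-.17,p[1]/1.5-.17,z,T)
a,b=f((125,160),.12),f((697,163),.12);print(a,b,np.linalg.norm(a-b),(a+b)/2,np.degrees(np.arctan2(*(b-a)[1::-1])))
a,b=f((100,133),.12),f((700,135),.12);print(a,b)
print('wheel',f((158,195),.035))
E
```

```text
[0.55000521 0.35939497 0.28251165]
[0.4592949  0.22680338 0.12      ] [0.70435461 0.273421   0.12      ] 0.24945433132144776 [0.58182476 0.25011219 0.12      ] 10.770666496514734
[0.45259676 0.23876101 0.12      ] [0.69562579 0.28550676 0.12      ]
wheel [0.42732865 0.13064864 0.035     ]
```

View pics/w6z.png

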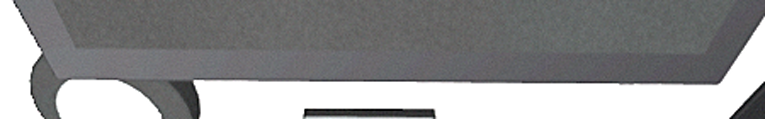

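```bash
python3 - <<'E'
from rel import *
A=dict(mid=np.array([.578,.247]),ang=np.radians(10.7))
delta(target(0,17,.015,.02,**A));delta(target(0,17,.003,0,**A))
E
```

```text
rot [-4.41 -0.46  0.5 ] shift [  1.5   8.9 -68. ]
rot [-4.41 -0.46  0.5 ] shift [  0.4  14.6 -88. ]
```

Emit:
play_rows:
  plan:
    - [-1.5,-0.15,0.2,0,-8,-10,-1]
    - [-1.5,-0.15,0.2,0,0,-18,-1]
    - [-1.4,-0.15,0.1,0,5,-20,-1]
    - [0,0,0,1,8,-14,-1]
    - [0,0,0,0,4,-6,-1]
    - [0,0,0,0,0,0,-1]

```text
time: 9.65
tool_pos: [0.5808, 0.2262, 0.1433]
tool_rot: [0.6, 0.734, -0.204, 0.245]
contact_force: [0.4, 0.5, -2.2]
finger_gap: 0.0632
```

```bash
python3 lg.py; python3 - <<'E'
from rel import *
A=dict(mid=np.array([.578,.247]),ang=np.radians(10.7))
delta(target(0,17,.015,.02,**A));delta(target(0,17,.003,0,**A))
save('s7.png',manip.get_image('scene')[100:260,260:420],3.5)
save('w7.png',manip.get_image('wrist'))
E
```

```text
9.65 [-0.883  0.727  0.24   1.552  0.431  1.236 -0.695] [0.5808 0.2262 0.1433] [[-0.16, 0.98, 0.115], [0.781, 0.197, -0.593], [-0.604, -0.005, -0.797]] [ 0.4  0.5 -2.2] 0.0632
rot [-0.03 -0.1  -0.25] shift [ 1.3 -3.3  1.5]
rot [-0.03 -0.1  -0.25] shift [  0.2   2.5 -18.5]
```

View pics/s7.png

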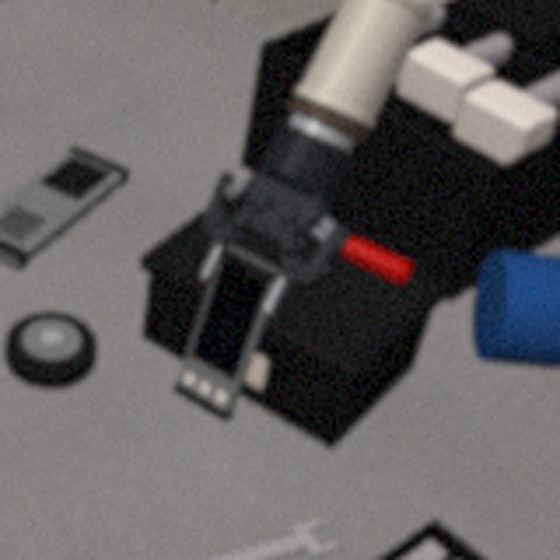

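View pics/w7.png

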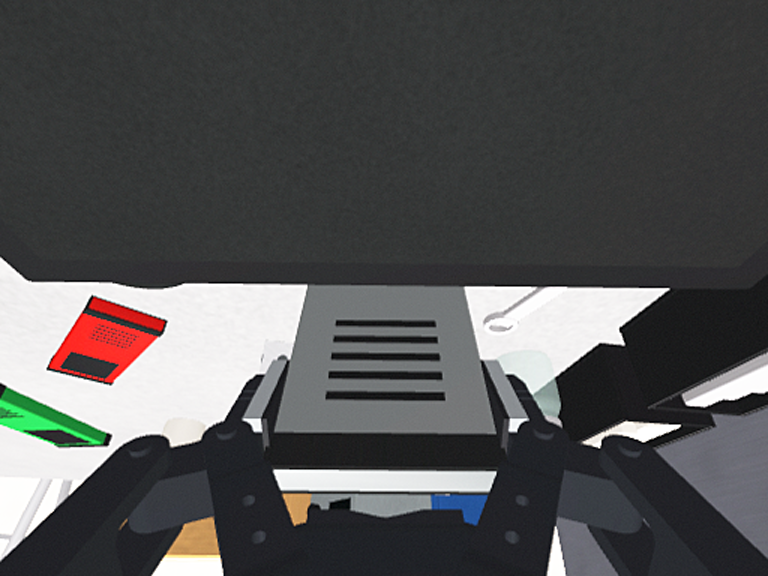

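Emit:
play_rows:
  plan:
    - [0,0,0,0,0,-8,-1]
    - [0,0,0,0,0,-5,-1]
    - [0,0,0,0,0,-2,-1]
    - [0,0,0,0,0,0,-1]

```text
time: 10.25
tool_pos: [0.5807, 0.2257, 0.1285]
tool_rot: [0.6, 0.734, -0.204, 0.245]
contact_force: [-0.2, 0.7, -2.6]
finger_gap: 0.0635
```

```bash
python3 lg.py
```

```text
10.25 [-0.882  0.746  0.239  1.557  0.431  1.215 -0.707] [0.5807 0.2257 0.1285] [[-0.159, 0.98, 0.115], [0.781, 0.196, -0.593], [-0.604, -0.005, -0.797]] [-0.2  0.7 -2.6] 0.0635
```

Emit:
play_rows:
  plan:
    - [0,0,0,0,0,-2,-1]
    - [0,0,0,0,0,0,-1]

```text
time: 10.5
tool_pos: [0.5808, 0.2258, 0.1266]
tool_rot: [0.6, 0.734, -0.204, 0.245]
contact_force: [0.4, -0.1, -3.1]
finger_gap: 0.0633
```

```bash
python3 lg.py
```

```text
10.5 [-0.882  0.748  0.239  1.557  0.431  1.212 -0.708] [0.5808 0.2258 0.1266] [[-0.159, 0.98, 0.115], [0.781, 0.197, -0.593], [-0.604, -0.004, -0.797]] [ 0.4 -0.1 -3.1] 0.0633
```

Emit:
play_rows:
  plan:
    - [0,0,0,0,0,-1,-1]
    - [0,0,0,0,0,-1,-1]
    - [0,0,0,0,0,0,-1]

```text
time: 10.88
tool_pos: [0.5808, 0.2258, 0.1246]
tool_rot: [0.6, 0.734, -0.204, 0.245]
contact_force: [0.2, 0.3, -3.1]
finger_gap: 0.0631
```

Emit:
play_rows:
  plan:
    - [0,0,0,0,0,-1,-1]
    - [0,0,0,0,0,0,-1]

```text
time: 11.12
tool_pos: [0.5809, 0.2259, 0.1237]
tool_rot: [0.6, 0.734, -0.204, 0.245]
contact_force: [0.2, -0.2, -3.0]
finger_gap: 0.0634
```

Emit:
play_rows:
  plan:
    - [0,0,0,0,0,-1,-1]
    - [0,0,0,0,0,0,-1]

```text
time: 11.38
tool_pos: [0.5809, 0.226, 0.1234]
tool_rot: [0.6, 0.734, -0.203, 0.245]
contact_force: [-1.8, 0.5, 3.3]
finger_gap: 0.0631
```

Emit:
play_rows:
  plan:
    - [0,0,0,0,1,0,-1]
    - [0,0,0,0,0,0,1]
    - [0,0,0,0,0,0,1]
    - [0,0,0,0,0,0,1]
    - [0,0,0,0,0,0,1]

```text
time: 12.0
tool_pos: [0.5809, 0.2268, 0.1226]
tool_rot: [0.6, 0.734, -0.204, 0.245]
contact_force: [-0.1, 0.2, -0.8]
finger_gap: 0.0857
```

```bash
python3 lg.py; python3 - <<'E'
from h import *
save('s8.png',manip.get_image('scene')[100:260,260:420],3.5)
save('w8.png',manip.get_image('wrist'))
E
```

```text
12.0 [-0.883  0.754  0.238  1.557  0.431  1.207 -0.711] [0.5809 0.2268 0.1226] [[-0.159, 0.98, 0.115], [0.781, 0.196, -0.593], [-0.604, -0.004, -0.797]] [-0.1  0.2 -0.8] 0.0857
```

View pics/s8.png

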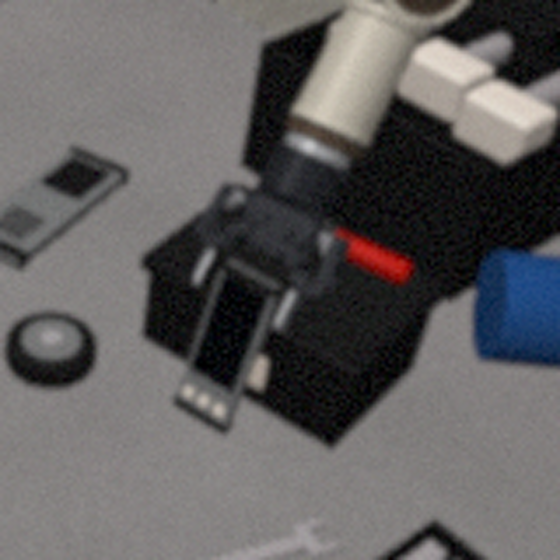

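View pics/w8.png

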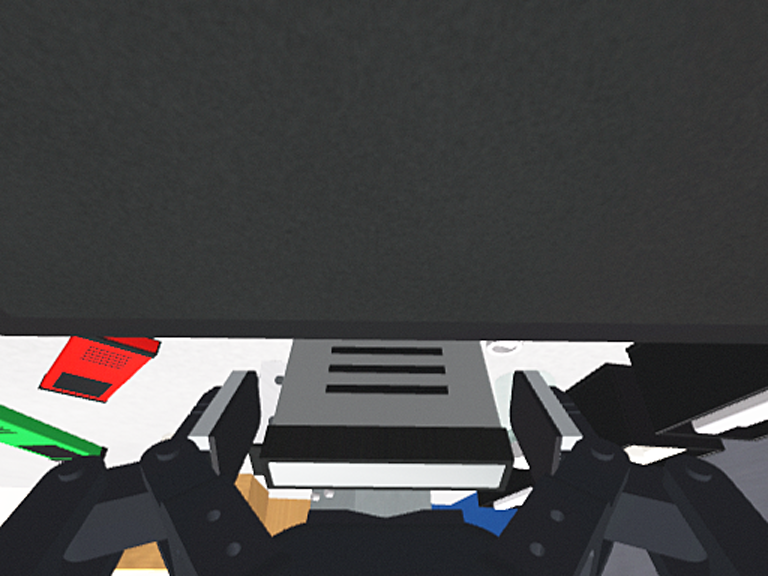

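Emit:
play_rows:
  plan:
    - [0,0,0,-1.2,6,8,1]
    - [0,0,0,-2.3,12,16,1]
    - [0,0,0,-3.5,18,24,1]
    - [0,0,0,-3.5,18,24,1]
    - [0,0,0,-3.5,18,30,1]
    - [0,0,0,-10,10,40,1]
    - [0,0,0,-20,0,40,1]
    - [0,0,0,-20,0,30,1]
    - [0,0,0,0,0,0,1]
    - [0,0,0,0,0,0,1]

```text
time: 13.35
tool_pos: [0.5168, 0.3089, 0.3345]
tool_rot: [0.6, 0.734, -0.203, 0.245]
contact_force: [-0.3, -1.0, -0.6]
finger_gap: 0.0856
```

```bash
python3 lg.py; python3 - <<'E'
from h import *
im=manip.get_image('scene');np.save('s9.npy',im);save('s9.png',im[100:260,260:420],3.5)
im=manip.get_image('top');np.save('t9.npy',im);save('t9.png',im)
save('w9.png',manip.get_image('wrist'))
E
```

```text
13.35 [-1.015  0.551  0.222  1.376  0.403  1.62  -0.664] [0.5168 0.3089 0.3345] [[-0.159, 0.98, 0.115], [0.781, 0.197, -0.593], [-0.604, -0.004, -0.797]] [-0.3 -1.  -0.6] 0.0856
```

View pics/s9.png

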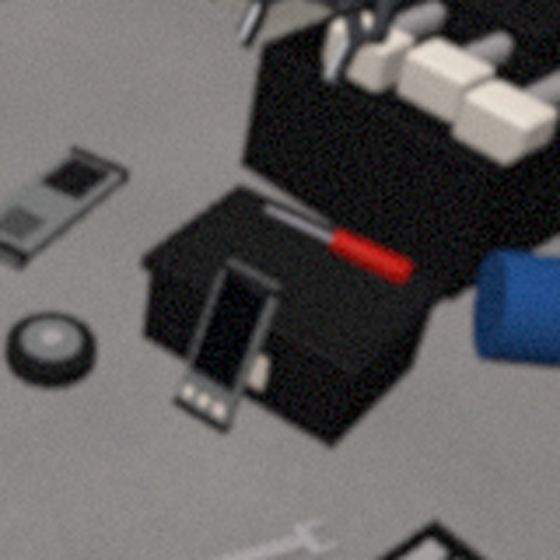

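View pics/t9.png

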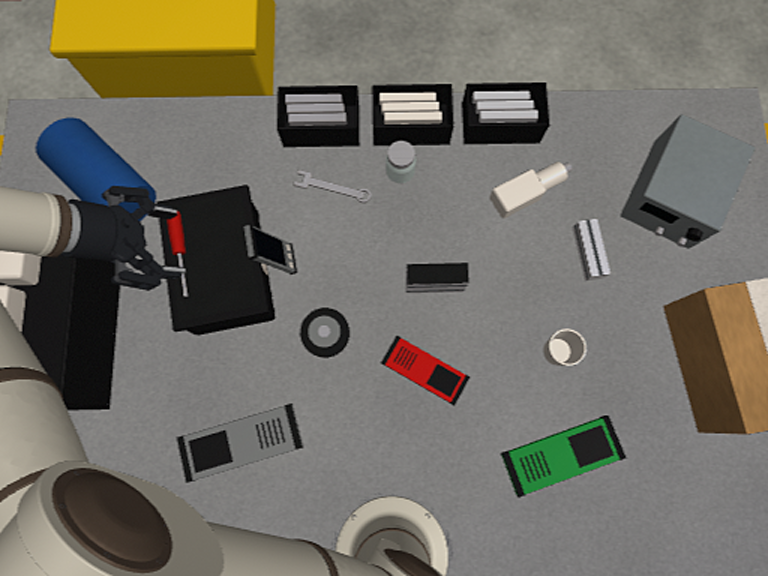

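View pics/w9.png

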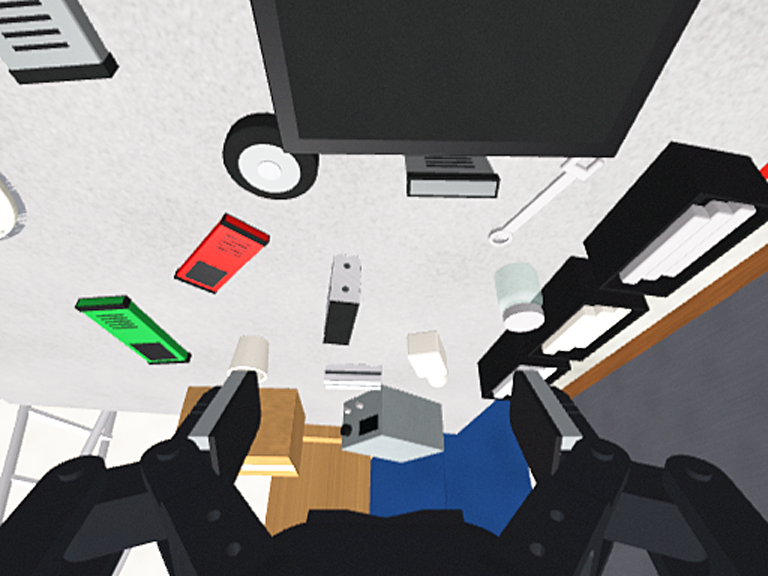

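```bash
python3 - <<'E'
from h import *
im=np.load('t9.npy');save('t9z.png',im[140:190,155:205],12)
a=np.load('top0.npy').astype(int);d=np.abs(a-np.load('t9.npy').astype(int)).max(2)
for n,(u,v) in dict(wheel=(325,332),wrench=(333,187),jar=(400,158),motor=(530,190),offcut=(592,249),cup=(566,347)).items():
    u,v=int(u/1.5),int(v/1.5);print(n,int((d[v-20:v+20,u-22:u+22]>40).sum()))
E
```

```text
wheel 0
wrench 0
jar 0
motor 0
offcut 0
cup 0
```

View pics/t9z.png

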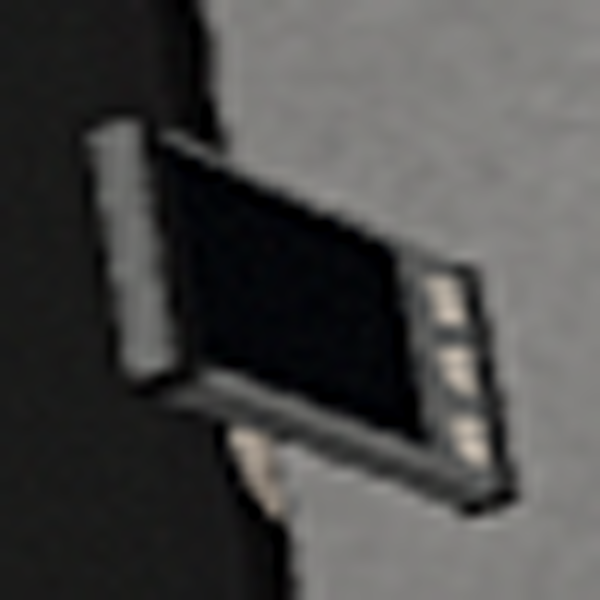

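```bash
python3 - <<'E'
from h import *
c=manip.calibration('top');f=lambda p,z:onz(c,p[0]/12+155-.5,p[1]/12+140-.5,z)
b=[f((483,268),.004),f((515,495),.004)];t=[f((160,128),.167),f((190,390),.167)]
print(b,t,np.linalg.norm(b[0]-b[1]),np.linalg.norm(t[0]-t[1]))
for q in(b,t):
    e=q[0]-q[1];print(np.degrees(np.arctan2(e[1],e[0])))
e=(t[0]+t[1]-b[0]-b[1])/2;print(e,np.linalg.norm(e),np.degrees(np.arctan2(np.hypot(*e[:2]),e[2])))
m=(b[0]+b[1]+t[0]+t[1])/4;E=np.array([np.cos(.185),np.sin(.185)]);print('along',(m[:2]-[.578,.247])@E)
print(manip.get_state()['time'])
E
```

```text
[array([0.62049304, 0.19804175, 0.004     ]), array([0.55807172, 0.18854625, 0.004     ])] [array([0.60358412, 0.24648244, 0.167     ]), array([0.54081686, 0.23762492, 0.167     ])] 0.06313941282920767 0.06338915952180141
8.649488115918421
8.032356034072718
[-0.01708189  0.04875968  0.163     ] 0.170992097226041 17.58677615795117
along -0.002699790997184044
13.5
```

```bash
python3 -c "
from cell import manip
print(manip.sign_off())"
```

```text
the job is handed in; nothing more can be done
None
```

The display now stands on its button end against the tote's block-facing side, screen outwards. I handed the job in at 13.5 s of the 50 s.

I gripped it across its width near the vent end, lifted it off the block and turned it about 107° in one grasp. I lowered it until the force reading changed sign at the bench, then opened the fingers and backed off.

My last checks, from the top camera:

| Check | Measured | Required |
|---|---|---|
| Lean from vertical | about 17.6° | 5 to 30° |
| Squareness to the tote side | about 2 to 3° off | within 15° |
| Distance from the middle of that side | about 3 mm | within 120 mm |

- **Size:** the display measured 63 mm wide and 171 mm long, against the given 64 and 170 mm.
- **Bystanders:** before-and-after top images show no change around the wheel, wrench, jar, motor, offcut or cup. The screwdriver was partly hidden by the gripper in the top view; it looked unmoved in the scene view, but I did not measure it.
- **Tote edge position:** the views disagreed by several mm on where the lid edge is, about y = 0.239 to 0.257 m. I used 0.247 m, between the top and wrist-camera readings after allowing for the wrist camera's bias.
- **Contact with the tote:** I saw this only in the images, as there is no force reading on the tote. The display was left 1 to 3 mm short of the lid by my estimate, to settle back against it on release.

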